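# Make up a soldering kit and a wiring kit from the bench stock

## Robot

A 6-joint arm with a two-finger parallel gripper is mounted at the origin on a cart in front of the work surface, level with it; the furniture and walls round the work are solid. World frame = base frame: x ahead of the robot, y to its left, z up, the work surface at z = 0. Lengths are in m, angles in degrees, forces in N, time in s.
With the tool pointing down it reaches from about 0.375 to 0.9 m from the base axis. Payload 3.1 kg.
Tool frame: the origin (TCP) lies at the very end of the fingers, on their centre line; the grasp point (between the pads) lies bot.grip_point_offset behind it (bot.grip_point_offset is the distance from the TCP to the grasp point, in m); z points along the fingers, y is the line along which they close (so a half turn about z gives the same grasp; the last joint's range is limited). The gripper opens to 87 mm and grips with 3 to 60 N. Pads are 19 mm wide; open, the fingers measure 117 mm over their backs; the gripper's body (75 mm by 190 mm) begins 51 mm behind the grasp point.
Start: joints at [-84.884, 30.224, 82.088, -0, 67.689, -10.227], TCP at [0.165, -0.603, 0.223] pointing down, gripper open.
Joint ranges: [-176.69, 176.69], [-43.24, 126.21], [12.49, 139.97], [-82, 262], [0, 151.66], [-163.58, 163.58]. Speed limits (degrees/s): [159.86, 159.86, 180, 180, 180, 180].

## Interface

Orientations are given as a 3x3 rotation matrix whose columns are the frame's x, y, z axes.
In Python, from rig import bot, viewer, ticket gives the robot as it stands.
- The arm moves only by the tool servo_tool, never from a script. Its argument "targets" is a list of rows, each an object with "offset": the shift along the tool's x, y, z in m, a list of three; "dr": the turn, a rotation vector about the tool's x, y, z in degrees, a list of three. In form: [{"offset": [x, y, z], "dr": [ax, ay, az]}, ...]. A call has 1 to 20 rows; each row is the pose to reach, as a shift and turn from the pose commanded when the call began, along the tool's axes at that moment; what a row does not reach only later rows make up. A row lasts 1/12 s, in which the tool goes at most 41.7 mm and 7.16 degrees, less where a joint would pass 70% of its speed; a pose out of reach is approached as far as the arm can. A call with a gripper value outside its range is refused whole. "gripper" is the gripper command: -1 is fully open, 1 is shut, values between are in proportion, set as the call begins (left out, the last holds). The fingers move at their own pace and stop on an object; the grip force is fixed at half the most. Time passes only in rows, so rows that repeat a pose let the fingers close. It gives the time, the measured TCP pose, the force, the opening and the grip force at its end, in the units of the state.
- bot.read_state(): the state, without advancing time (a new reading comes with each control period).
- viewer.capture(name): name is "side" or "top"; returns a dict with "color" (480x640x3 uint8, red, green, blue), "camera_matrix" (3x3 intrinsics, pixels), "R" (3x3) and "t" (3): a world point X has camera coordinates R X + t. Camera axes: x right, y down, z forward; pixel columns grow to the right and rows downward; lengths in m; the calibration is good to about 2 mm. A picture is of the moment at which its call begins. There is no depth.
- ticket.hand_in(): hands the job in; it is judged then, once.
The state is a dict: "time_s": time; "joint_positions": joint angles; "qvel": joint speeds; "tau": joint torques, N m; "position": TCP position; "tcp_rot": TCP orientation; "force": force on the tool from outside, world axes, zero at the start; "moment": the same for the moment, N m; "opening": opening from 0.0 (shut) to 1.0 (fully open); "grasp_force": force on a finger pad.
Only numpy, scipy, OpenCV 4.12 (cv2) and the standard library are available. Lean on these libraries where they do the work, as an engineer would, in place of code of your own. Each camera call takes 0.05 s, during which the arm holds its last target. There are 200 camera calls.

## Task

Make up the two repair kits from the stock standing round the opened laptop (not from what is kept at the back of the bench): in the tray with two bays put the solder reel in the wider bay and the flux jar in the narrower one; in the tray with three bays put the terminal block in the widest bay, the small white roll of tape in the middle one and the brown bottle in the narrowest. Everything shall sit flat on the floor of its own bay, the way up it stands now, and the jar and the bottle stay upright all the way. Leave the tin of screws and the large dark roll of tape where they are.

Things in the scene. Friction and masses are not known exactly. Their poses are not given: they have to be found in the camera images.
- reel: Reel of bare solder wire standing on its flange, flat flanges 53 mm in diameter, wound core 44 mm, 30 mm high, 0.13 kg. Grasp it across the upper flange. Origin: centre of its underside, z up. 
- jar: Jar of flux paste with a wide ribbed screw cap: white body 41 mm in diameter, cap 45 mm in diameter from 34 to 49 mm height, 49 mm high in all, 0.05 kg. Grasp it across the cap. Origin: centre of its underside, z up. 
- block: Terminal block: light metal bar 30 mm (x) by 62 mm (y), 20 mm high, with small screws on top to 24 mm, 0.12 kg. Grasp it across the 30 mm. It stands round the opened laptop; the like block beside the magnifier stand at the back of the bench is not meant and is stuck fast. Origin: centre of its underside, z up. 
- tape: Small roll of white tape lying flat: ring 46 mm in diameter, 19 mm high, 0.04 kg. Grasp it across the outside. It stands loose round the opened laptop; the like roll in the yellow bin at the back of the bench is not meant and is stuck fast. Origin: centre of its underside, z up. 
- bottle: Small dark brown bottle with a black cap: 32 mm in diameter up to 58 mm height, cap 23 mm in diameter, 70 mm high in all, 0.05 kg, standing. Grasp it across the body. Origin: centre of its underside, z up. 
- tray_two: Low grey kit tray with two bays, 152x88x10 mm, grey plastic, fixed to the bench, left or right of the opened laptop. Bays in a row along its x, 80 mm across (y); floor 3 mm thick, walls 4 mm thick, 10 mm high from the bench. Origin: underside centre. Along x: wider bay 78 mm, -72 to +6 (centre -33); narrower bay 62 mm, +10 to +72 (centre +41).
- tray_three: Low grey kit tray with three bays, 218x88x10 mm, grey plastic, fixed to the bench, left or right of the opened laptop. Bays in a row along its x, 80 mm across (y); floor 3 mm thick, walls 4 mm thick, 10 mm high from the bench. Origin: underside centre. Along x: widest bay 86 mm, -105 to -19 (centre -62); middle bay 66 mm, -15 to +51 (centre +18); narrowest bay 50 mm, +55 to +105 (centre +80).
- tin: Bystander: open round shallow tin of screws, 65 mm in diameter, 20 mm high, standing among the stock. Belongs to no kit. Origin: centre of its underside, z up. 
- dark_tape: Bystander: the large roll of dark tape with a tan core lying flat, about 54 mm in diameter, 19 mm high. Belongs to no kit. Origin: near the centre of its underside (within 2 mm), z up.
Things that resemble listed ones, but are neither listed nor needed, are in the scene too. What is shaped like the jar but purple or yellow is not meant. What is shaped like the tape but red is not meant.

How it is judged:
By the outcome, as a careful person would: the job done as asked, in the order asked, and still so for the second after the job is handed in, with the robot touching nothing.
It also fails if it takes over 128 s, if anything falls off the work surface, if the arm or the gripper's body presses on something with over 40 N, if the wrist force passes 120 N, or if a joint passes its speed limit or range.

## Working session

There is one attempt and no reset: what is moved stays moved. The work goes in short steps, Python scripts to look and compute and a tool call to move; the robot and the scene stay as the last step left them, time stands still between calls to the robot, and variables do not carry over. Pictures are saved under pics/ and viewed, at most 14 in all, crops included, and the job is handed in when it is done.

Besides the shell and the picture viewer there is one more tool, called in YAML: its name, and indented under it one key for each argument. servo_tool: Moves the arm, as the interface text tells. Its arguments: {"type":"object","properties":{"targets":{"type":"array"},"gripper":{"type":"number"}},"required":["targets"]}

```bash
mkdir -p pics; python3 - <<'E'
from rig import bot,viewer
import cv2,numpy as np,pickle
s=bot.read_state();print(s['time_s'],s['position'],np.round(s['tcp_rot'],3),bot.grip_point_offset,s['opening'])
for n in('top','side'):
    c=viewer.capture(n);pickle.dump(c,open(n+'.pkl','wb'));cv2.imwrite(f'pics/{n}0.png',c['color'][:,:,::-1]);print(n,c['camera_matrix'],c['R'],c['t'])
E
```

```text
0.0 [ 0.16534913 -0.60197428  0.22157612] [[ 0.964  0.265 -0.   ]
 [ 0.265 -0.964  0.002]
 [ 0.    -0.002 -1.   ]] 0.0187 0.9971896979754155
top [[455.89007117   0.         329.54006205]
 [  0.         455.89007117 241.02888263]
 [  0.           0.           1.        ]] [[-0.02901822 -0.99954479 -0.00825517]
 [-0.99453765  0.02969928 -0.1000641 ]
 [ 0.10026372  0.00530639 -0.99494675]] [-0.0326728   0.52964816  1.14681035]
side [[437.90161266   0.         322.32795152]
 [  0.         437.90161266 240.18082047]
 [  0.           0.           1.        ]] [[ 0.99759535  0.0688986   0.00751605]
 [ 0.03511833 -0.40901198 -0.911853  ]
 [-0.05975124  0.90992427 -0.41044806]] [-0.54121573 -0.01926221  1.30285469]
```

View pics/top0.png

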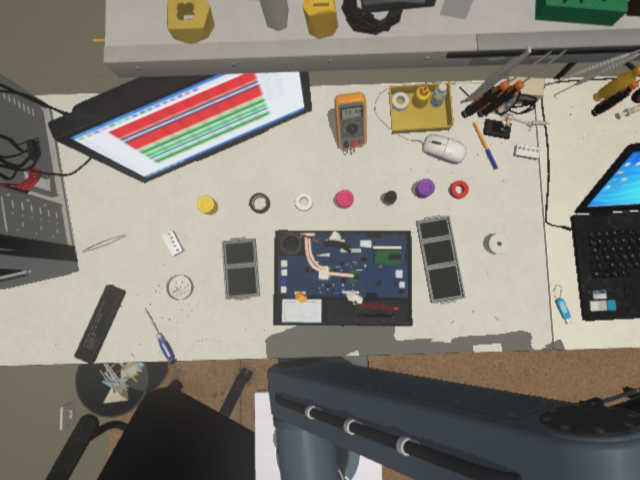

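View pics/side0.png

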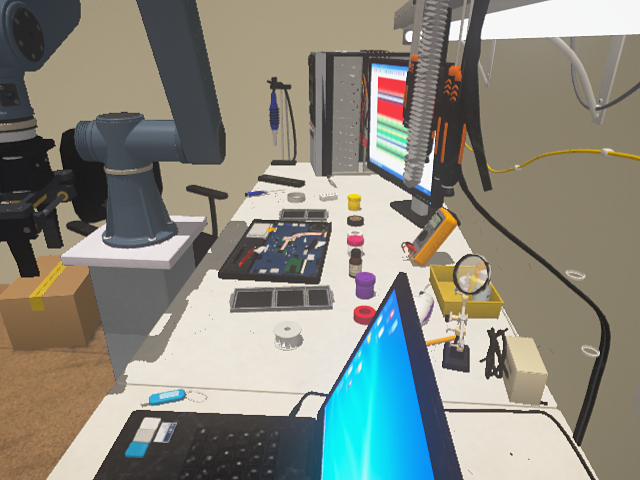

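Top view: yellow jar (206,204), dark tape (259,203), white tape (303,202), pink jar (344,199), bottle (390,198), purple jar (425,187), red tape (459,189), reel (497,243), block (173,243), tin (179,287). The two-bay tray is at (240,268) and the three-bay tray at (440,259). The side view agrees. I'll enlarge next.

```bash
python3 - <<'E'
import cv2
im=cv2.imread('pics/top0.png')
def crop(n,x0,y0,w,h,f):
    c=cv2.resize(im[y0:y0+h,x0:x0+w],None,fx=f,fy=f,interpolation=cv2.INTER_CUBIC)
    for k in range(0,w,10): cv2.line(c,(k*f,0),(k*f,12 if (x0+k)%50==0 else 5),(0,0,255),1)
    for k in range(0,h,10): cv2.line(c,(0,k*f),(12 if (y0+k)%50==0 else 5,k*f),(0,0,255),1)
    cv2.imwrite(n,c)
crop('pics/cl.png',150,185,160,120,5)
crop('pics/cr.png',290,170,130,50,6)
crop('pics/cr2.png',410,180,110,130,4)
E
```

```text
(no output)
```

View pics/cl.png

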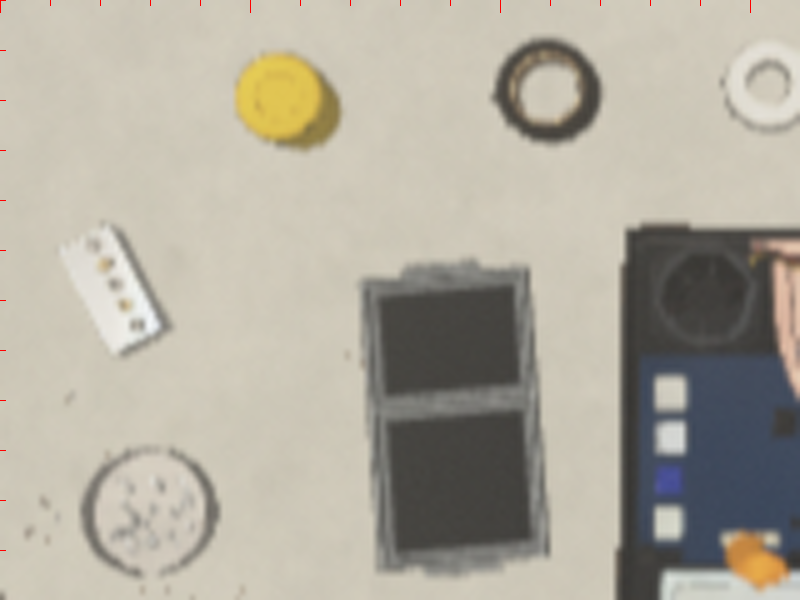

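View pics/cr.png

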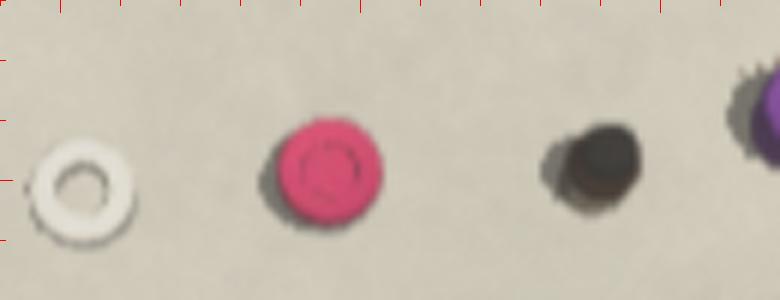

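View pics/cr2.png

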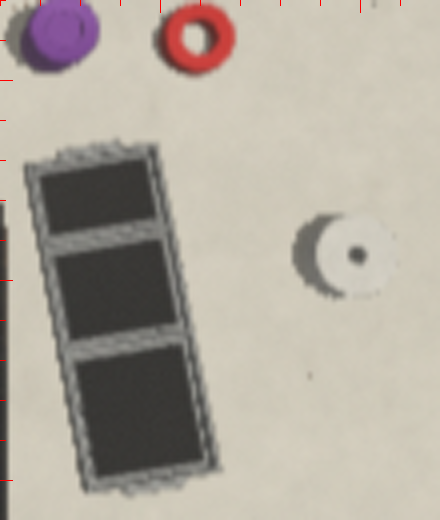

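Crops: the block's top face is centred at (114,289) in cl, with its long axis (85,236)–(143,341). In cr, the tape is at (83,192), the jar cap at (330,172) and the bottle cap at (612,152). In cr2, the reel is at (357,255). I read the corners of both trays as well. The side view gives a cross-check.

```bash
cat > h.py <<'E'
import numpy as np,pickle
def ray(c,uv,z):
    K,R,t=c['camera_matrix'],c['R'],c['t'];d=R.T@np.linalg.solve(K,[*uv,1]);o=-R.T@t
    return (o+d*(z-o[2])/d[2])
def proj(c,X):
    p=c['camera_matrix']@(c['R']@np.array(X)+c['t']);return p[:2]/p[2]
E
python3 - <<'E'
from h import *
import cv2
c=pickle.load(open('top.pkl','rb'));s=pickle.load(open('side.pkl','rb'))
def px(p,o,f): return (np.array(p)+.5)/f-.5+np.array(o)
L=((150,185),5);M=((290,170),6);Rr=((410,180),4)
im=cv2.cvtColor(s['color'],cv2.COLOR_RGB2BGR)
for n,p,w,z in[('block',(114,289),L,.02),('tape',(83,192),M,.019),('jar',(330,172),M,.049),('bottle',(612,152),M,.07),('reel',(357,255),Rr,.03),('dark',(549,90),L,.019),('yjar',(280,96),L,.049),('tin',(150,512),L,.02),('purple',(62,30),Rr,.049),('redt',(199,38),Rr,.019)]:
    X=ray(c,px(p,*w),z);q=proj(s,X);print(n,X.round(4),'side',q.round(1),'r',np.hypot(*X[:2]).round(3));cv2.circle(im,tuple((q*1).astype(int)),1,(0,255,255),-1)
a,b=[ray(c,px(p,*L),.02) for p in((85,236),(143,341))];d=a-b;print('block len',np.linalg.norm(d),'yaw of y axis',np.degrees(np.arctan2(d[1],d[0])))
for n,P,w,l in[('two',[(362,283),(527,268),(548,552),(378,570)],L,(.152,[-.033,.041])),('three',[(25,165),(155,147),(218,467),(87,490)],Rr,(.218,[-.062,.018,.08]))]:
    Q=np.array([ray(c,px(p,*w),.01) for p in P]);m=Q.mean(0);d=(Q[0]+Q[1]-Q[2]-Q[3])/2
    e=(Q[0]+Q[3]-Q[1]-Q[2])/2
    print(n,m.round(4),'len',np.linalg.norm(d).round(4),np.linalg.norm(e).round(4),'yaw',np.degrees(np.arctan2(d[1],d[0])).round(2),np.degrees(np.arctan2(-e[0],e[1])).round(2))
    u=d/np.linalg.norm(d)
    for k in l[1]:
        X=m+u*k;print('  bay',k,X.round(4)); X[2]=.003;q=proj(s,X);cv2.circle(im,tuple(q.astype(int)),1,(0,255,255),-1)
    for Y in Q: cv2.circle(im,tuple(proj(s,Y).astype(int)),1,(0,0,255),-1)
cv2.imwrite('pics/sc.png',cv2.resize(im[180:360,210:400],None,fx=3,fy=3,interpolation=cv2.INTER_CUBIC))
E
```

```text
block [0.5377 0.3594 0.02  ] side [327.9 194.6] r 0.647
tape [0.6348 0.017  0.019 ] side [354.5 232.9] r 0.635
jar [ 0.6345 -0.0898  0.049 ] side [354.7 238.3] r 0.641
bottle [ 0.6353 -0.2069  0.07  ] side [355.2 250.1] r 0.668
reel [ 0.5091 -0.4808  0.03  ] side [287.1 329.6] r 0.7
dark [0.6357 0.1322 0.019 ] side [354.8 218.5] r 0.649
yjar [0.631  0.2648 0.049 ] side [353.8 195.9] r 0.684
tin [0.422  0.3402 0.02  ] side [295.5 195.3] r 0.542
purple [ 0.657 -0.296  0.049] side [364.7 276.2] r 0.721
redt [ 0.6554 -0.3914  0.019 ] side [364.1 311.5] r 0.763
block len 0.06346964227453956 yaw of y axis 28.69343636426165
two [0.4664 0.1856 0.01  ] len 0.1488 0.0874 yaw 3.17 3.93
  bay -0.033 [0.4335 0.1838 0.01  ]
  bay 0.041 [0.5074 0.1878 0.01  ]
three [ 0.4758 -0.333   0.01  ] len 0.2124 0.0858 yaw 7.93 7.21
  bay -0.062 [ 0.4144 -0.3415  0.01  ]
  bay 0.018 [ 0.4937 -0.3305  0.01  ]
  bay 0.08 [ 0.5551 -0.3219  0.01  ]
```

View pics/sc.png

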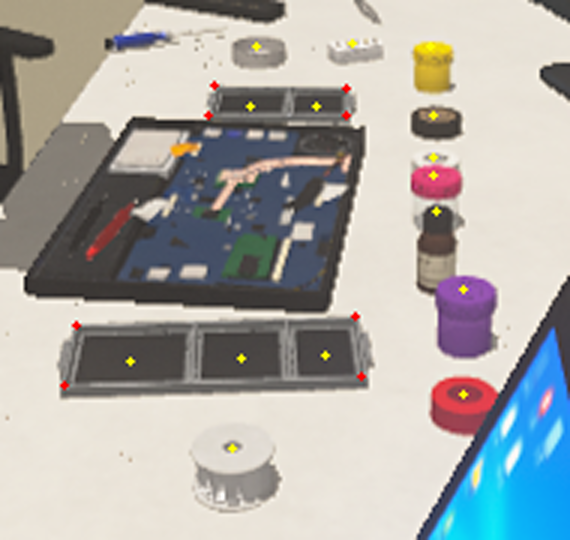

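The side reprojection agrees with the top view. The red corner marks sit on the tray rims and the bay centres fall in the right bays. The reel comes first.

```bash
cat > plan.py <<'E'
# usage: plan.py "x y z yaw" ... ; yaw = world heading of tool x axis
import sys,numpy as np
from rig import bot
from scipy.spatial.transform import Rotation as Ro
s=bot.read_state();R=np.array(s['tcp_rot']);p=np.array(s['position'])
print('t',round(s['time_s'],2),'pos',p.round(4),'yaw',np.degrees(np.arctan2(R[1,0],R[0,0])).round(2),'op',round(s['opening']*87,1),'gf',round(s['grasp_force'],1),'F',np.round(s['force'],1))
for a in sys.argv[1:]:
    x,y,z,w=map(float,a.split());T=(Ro.from_euler('z',w,degrees=True)*Ro.from_euler('x',180,degrees=True)).as_matrix()
    print(a,'-> off',(R.T@(np.array([x,y,z])-p)).round(4),'dr',Ro.from_matrix(R.T@T).as_rotvec(degrees=True).round(2))
E
python3 plan.py ".5091 -.4808 .09 3.6" ".5091 -.4808 .010 3.6"
python3 - <<'E'
from h import *
c=pickle.load(open('top.pkl','rb'))
for z in(.05,.15,.3): print(z,[ray(c,p,z)[:2].round(3) for p in((145,180),(310,108))])
E
```

```text
t 0.1 pos [ 0.1654 -0.602   0.2217] yaw 15.34 op 86.8 gf 0.0 F [ 0.5  0.  -0.1]
.5091 -.4808 .09 3.6 -> off [ 0.3635 -0.0257  0.1319] dr [-1.100e-01 -1.000e-02  1.174e+01]
.5091 -.4808 .010 3.6 -> off [ 0.3635 -0.0256  0.2119] dr [-1.100e-01 -1.000e-02  1.174e+01]
0.05 [array([0.697, 0.42 ]), array([ 0.875, -0.008])]
0.15 [array([0.672, 0.379]), array([ 0.834, -0.012])]
0.3 [array([0.635, 0.316]), array([ 0.773, -0.018])]
```

servo_tool:
  targets:
    - {"offset": [0.02,-0.0015,0.005],"dr": [0,0,2]}
    - {"offset": [0.06,-0.004,0.015],"dr": [0,0,5]}
    - {"offset": [0.1,-0.007,0.03],"dr": [0,0,9]}
    - {"offset": [0.14,-0.01,0.05],"dr": [0,0,11.7]}
    - {"offset": [0.18,-0.013,0.07],"dr": [0,0,11.7]}
    - {"offset": [0.22,-0.0155,0.08],"dr": [0,0,11.7]}
    - {"offset": [0.26,-0.018,0.09],"dr": [0,0,11.7]}
    - {"offset": [0.3,-0.021,0.1],"dr": [0,0,11.7]}
    - {"offset": [0.335,-0.0235,0.11],"dr": [0,0,11.7]}
    - {"offset": [0.357,-0.025,0.125],"dr": [0,0,11.7]}
    - {"offset": [0.3635,-0.0257,0.132],"dr": [0,0,11.7]}
    - {"offset": [0.3635,-0.0257,0.132],"dr": [0,0,11.7]}
    - {"offset": [0.3635,-0.0257,0.132],"dr": [0,0,11.7]}
    - {"offset": [0.3635,-0.0257,0.132],"dr": [0,0,11.7]}
  gripper: -1

```text
time_s: 1.27
position: [0.5078, -0.4828, 0.091]
tcp_rot: [[0.998, 0.062, -0.0], [0.062, -0.998, -0.0], [-0.0, 0.0, -1.0]]
force: [0.5, -0.3, 0.4]
opening: 1.0
grasp_force: 0.0
```

```bash
python3 plan.py ".5091 -.4808 .010 3.6"
```

```text
t 1.27 pos [ 0.5078 -0.4828  0.091 ] yaw 3.56 op 87.0 gf 0.0 F [ 0.5 -0.3  0.4]
.5091 -.4808 .010 3.6 -> off [ 0.0014 -0.0019  0.081 ] dr [ 0.03  0.03 -0.04]
```

servo_tool:
  targets:
    - {"offset": [0.0014,-0.0019,0.015],"dr": [0,0,0]}
    - {"offset": [0.0014,-0.0019,0.035],"dr": [0,0,0]}
    - {"offset": [0.0014,-0.0019,0.055],"dr": [0,0,0]}
    - {"offset": [0.0014,-0.0019,0.07],"dr": [0,0,0]}
    - {"offset": [0.0014,-0.0019,0.079],"dr": [0,0,0]}
    - {"offset": [0.0014,-0.0019,0.081],"dr": [0,0,0]}
    - {"offset": [0.0014,-0.0019,0.081],"dr": [0,0,0]}

```text
time_s: 1.85
position: [0.5098, -0.4802, 0.0094]
tcp_rot: [[0.998, 0.062, -0.0], [0.062, -0.998, 0.0], [-0.0, -0.0, -1.0]]
force: [-0.2, -0.2, 0.5]
opening: 1.003
grasp_force: 0.0
```

servo_tool:
  targets:
    - {"offset": [0,0,0],"dr": [0,0,0]}
    - {"offset": [0,0,0],"dr": [0,0,0]}
    - {"offset": [0,0,0],"dr": [0,0,0]}
    - {"offset": [0,0,0],"dr": [0,0,0]}
    - {"offset": [0,0,0],"dr": [0,0,0]}
    - {"offset": [0,0,0],"dr": [0,0,0]}
  gripper: 1

```text
time_s: 2.35
position: [0.5106, -0.4798, 0.0099]
tcp_rot: [[0.998, 0.064, 0.0], [0.064, -0.998, -0.0], [0.0, 0.0, -1.0]]
force: [0.5, 1.2, 0.4]
opening: 0.627
grasp_force: 0.6
```

```bash
python3 plan.py ".4335 .1838 .013 3.6"
```

```text
t 2.35 pos [ 0.5106 -0.4798  0.0099] yaw 3.66 op 54.5 gf 0.6 F [0.5 1.2 0.4]
.4335 .1838 .013 3.6 -> off [-0.0347 -0.6671 -0.0034] dr [ 0.02 -0.02  0.06]
```

servo_tool:
  targets:
    - {"offset": [0,0,0],"dr": [0,0,0]}
    - {"offset": [0,0,0],"dr": [0,0,0]}
    - {"offset": [0,0,0],"dr": [0,0,0]}
    - {"offset": [0,0,-0.01],"dr": [0,0,0]}
    - {"offset": [0,0,-0.03],"dr": [0,0,0]}
    - {"offset": [0,0,-0.055],"dr": [0,0,0]}
    - {"offset": [0,0,-0.08],"dr": [0,0,0]}
    - {"offset": [-0.001,-0.01,-0.1],"dr": [0,0,0]}
    - {"offset": [-0.002,-0.03,-0.11],"dr": [0,0,0]}
    - {"offset": [-0.003,-0.06,-0.115],"dr": [0,0,0]}
    - {"offset": [-0.005,-0.095,-0.12],"dr": [0,0,0]}
    - {"offset": [-0.007,-0.13,-0.12],"dr": [0,0,0]}
    - {"offset": [-0.009,-0.165,-0.12],"dr": [0,0,0]}
    - {"offset": [-0.01,-0.2,-0.12],"dr": [0,0,0]}
    - {"offset": [-0.012,-0.235,-0.12],"dr": [0,0,0]}
    - {"offset": [-0.014,-0.27,-0.12],"dr": [0,0,0]}
    - {"offset": [-0.016,-0.305,-0.12],"dr": [0,0,0]}
    - {"offset": [-0.018,-0.335,-0.12],"dr": [0,0,0]}
    - {"offset": [-0.019,-0.355,-0.12],"dr": [0,0,0]}
    - {"offset": [-0.019,-0.365,-0.12],"dr": [0,0,0]}

```text
time_s: 4.02
position: [0.4669, -0.1138, 0.1299]
tcp_rot: [[0.998, 0.066, -0.002], [0.066, -0.998, 0.001], [-0.002, -0.001, -1.0]]
force: [-0.4, 0.9, -0.2]
opening: 0.564
grasp_force: 30.0
```

```bash
python3 plan.py ".4335 .1838 .05 3.6"
```

```text
t 4.02 pos [ 0.4669 -0.1138  0.1299] yaw 3.78 op 49.1 gf 30.0 F [-0.4  0.9 -0.2]
.4335 .1838 .05 3.6 -> off [-0.0135 -0.2991  0.0803] dr [-0.07  0.09  0.18]
```

servo_tool:
  targets:
    - {"offset": [-0.0005,-0.01,0],"dr": [0,0,0]}
    - {"offset": [-0.001,-0.03,0],"dr": [0,0,0]}
    - {"offset": [-0.003,-0.06,0],"dr": [0,0,0]}
    - {"offset": [-0.004,-0.095,0],"dr": [0,0,0]}
    - {"offset": [-0.006,-0.13,0],"dr": [0,0,0]}
    - {"offset": [-0.008,-0.165,0],"dr": [0,0,0]}
    - {"offset": [-0.009,-0.2,0.005],"dr": [0,0,0]}
    - {"offset": [-0.011,-0.235,0.015],"dr": [0,0,0]}
    - {"offset": [-0.012,-0.265,0.03],"dr": [0,0,0]}
    - {"offset": [-0.0135,-0.287,0.05],"dr": [0,0,0]}
    - {"offset": [-0.0135,-0.297,0.07],"dr": [0,0,0]}
    - {"offset": [-0.0135,-0.299,0.08],"dr": [0,0,0]}
    - {"offset": [-0.0135,-0.299,0.08],"dr": [0,0,0]}
    - {"offset": [-0.0135,-0.299,0.08],"dr": [0,0,0]}

```text
time_s: 5.18
position: [0.4364, 0.1801, 0.0494]
tcp_rot: [[0.998, 0.063, -0.0], [0.063, -0.998, -0.0], [-0.0, 0.0, -1.0]]
force: [-0.2, -0.8, -0.4]
opening: 0.559
grasp_force: 30.0
```

```bash
python3 plan.py ".4335 .1838 .013 3.6"; python3 - <<'E'
from rig import viewer
import cv2
c=viewer.capture('side')['color'][:,:,::-1]
cv2.imwrite('pics/s1.png',cv2.resize(c[130:240,240:390],None,fx=4,fy=4,interpolation=cv2.INTER_CUBIC))
E
```

```text
t 5.18 pos [0.4364 0.1801 0.0494] yaw 3.6 op 48.6 gf 30.0 F [-0.2 -0.8 -0.4]
.4335 .1838 .013 3.6 -> off [-0.0027 -0.0038  0.0364] dr [0.01 0.02 0.  ]
```

View pics/s1.png

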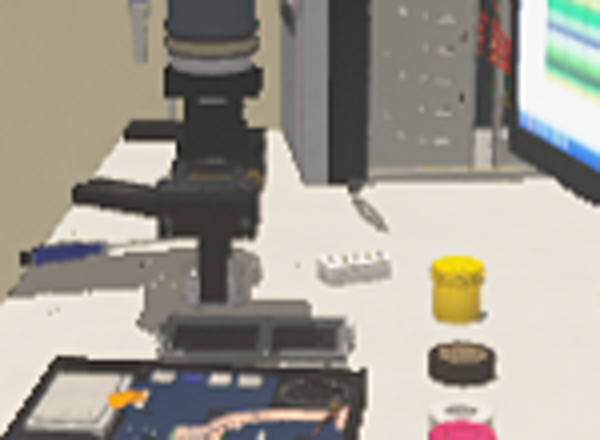

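The reel is held upright behind the near finger, above the wider bay. Lowering it now.

servo_tool:
  targets:
    - {"offset": [-0.001,-0.001,0.005],"dr": [0,0,0]}
    - {"offset": [-0.003,-0.003,0.015],"dr": [0,0,0]}
    - {"offset": [-0.004,-0.0035,0.025],"dr": [0,0,0]}
    - {"offset": [-0.004,-0.0035,0.032],"dr": [0,0,0]}
    - {"offset": [-0.004,-0.0035,0.035],"dr": [0,0,0]}
    - {"offset": [-0.004,-0.0035,0.036],"dr": [0,0,0]}
    - {"offset": [-0.004,-0.0035,0.036],"dr": [0,0,0]}

```text
time_s: 5.82
position: [0.4319, 0.1838, 0.0137]
tcp_rot: [[0.998, 0.063, 0.0], [0.063, -0.998, 0.0], [0.0, -0.0, -1.0]]
force: [-0.4, 0.1, -1.5]
opening: 0.565
grasp_force: 30.0
```

```bash
python3 plan.py ".4335 .1838 .013 3.6" ".6345 -.0898 .12 3.6"
```

```text
t 5.82 pos [0.4319 0.1838 0.0137] yaw 3.61 op 49.1 gf 30.0 F [-0.4  0.1 -1.5]
.4335 .1838 .013 3.6 -> off [0.0016 0.0001 0.0007] dr [-0.   -0.02  0.01]
.6345 -.0898 .12 3.6 -> off [ 0.185   0.2858 -0.1063] dr [-0.   -0.02  0.01]
```

servo_tool:
  targets:
    - {"offset": [0,0,0.0005],"dr": [0,0,0]}
    - {"offset": [0,0,0.0005],"dr": [0,0,0]}
    - {"offset": [0,0,0.0005],"dr": [0,0,0]}
    - {"offset": [0,0,0.0005],"dr": [0,0,0]}
    - {"offset": [0,0,0.0005],"dr": [0,0,0]}
    - {"offset": [0,0,-0.005],"dr": [0,0,0]}
    - {"offset": [0,0,-0.02],"dr": [0,0,0]}
    - {"offset": [0,0,-0.05],"dr": [0,0,0]}
    - {"offset": [0,0,-0.085],"dr": [0,0,0]}
    - {"offset": [0.015,0.02,-0.105],"dr": [0,0,0]}
    - {"offset": [0.035,0.05,-0.11],"dr": [0,0,0]}
    - {"offset": [0.055,0.085,-0.11],"dr": [0,0,0]}
    - {"offset": [0.077,0.12,-0.11],"dr": [0,0,0]}
    - {"offset": [0.1,0.155,-0.11],"dr": [0,0,0]}
    - {"offset": [0.122,0.19,-0.11],"dr": [0,0,0]}
    - {"offset": [0.145,0.225,-0.11],"dr": [0,0,0]}
    - {"offset": [0.165,0.255,-0.108],"dr": [0,0,0]}
    - {"offset": [0.18,0.278,-0.107],"dr": [0,0,0]}
    - {"offset": [0.185,0.2858,-0.106],"dr": [0,0,0]}
    - {"offset": [0.185,0.2858,-0.106],"dr": [0,0,0]}
  gripper: -1

```text
time_s: 7.48
position: [0.6354, -0.0916, 0.1195]
tcp_rot: [[0.998, 0.061, 0.001], [0.061, -0.998, -0.001], [0.001, 0.001, -1.0]]
force: [-0.1, -0.1, -0.5]
opening: 1.004
grasp_force: 0.0
```

```bash
python3 plan.py ".6345 -.0898 .022 3.6"; python3 - <<'E'
from rig import viewer
import cv2
c=viewer.capture('side')['color'][:,:,::-1];t=viewer.capture('top')['color'][:,:,::-1]
import numpy as np
a=cv2.resize(c[180:255,250:390],(560,300),interpolation=cv2.INTER_CUBIC);b=cv2.resize(t[220:320,200:300],(240,240),interpolation=cv2.INTER_CUBIC)
o=np.zeros((300,800,3),np.uint8);o[:,:560]=a;o[:240,560:]=b
cv2.imwrite('pics/s2.png',o)
E
```

```text
t 7.48 pos [ 0.6354 -0.0916  0.1195] yaw 3.48 op 87.3 gf 0.0 F [-0.1 -0.1 -0.5]
.6345 -.0898 .022 3.6 -> off [-0.0009 -0.0019  0.0975] dr [ 0.03 -0.07 -0.12]
```

View pics/s2.png

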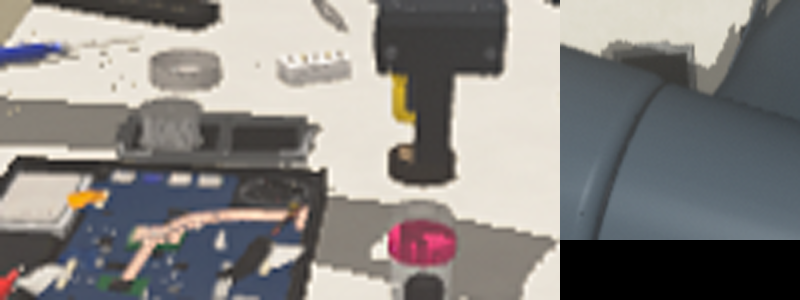

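The reel stands flat in the wider bay, around (170,125) in the side view. Next is the jar.

servo_tool:
  targets:
    - {"offset": [-0.001,-0.0015,0.015],"dr": [0,0,0]}
    - {"offset": [-0.001,-0.0015,0.035],"dr": [0,0,0]}
    - {"offset": [-0.001,-0.0015,0.06],"dr": [0,0,0]}
    - {"offset": [-0.001,-0.0015,0.08],"dr": [0,0,0]}
    - {"offset": [-0.001,-0.0015,0.093],"dr": [0,0,0]}
    - {"offset": [-0.001,-0.0015,0.0975],"dr": [0,0,0]}
    - {"offset": [-0.001,-0.0015,0.0975],"dr": [0,0,0]}
    - {"offset": [-0.001,-0.0015,0.0975],"dr": [0,0,0]}

```text
time_s: 8.25
position: [0.6335, -0.0873, 0.0228]
tcp_rot: [[0.998, 0.064, 0.001], [0.064, -0.998, -0.0], [0.001, 0.0, -1.0]]
force: [0.6, 0.3, -0.3]
opening: 1.003
grasp_force: 0.0
```

servo_tool:
  targets:
    - {"offset": [0,0,0],"dr": [0,0,0]}
    - {"offset": [0,0,0],"dr": [0,0,0]}
    - {"offset": [0,0,0],"dr": [0,0,0]}
    - {"offset": [0,0,0],"dr": [0,0,0]}
    - {"offset": [0,0,0],"dr": [0,0,0]}
    - {"offset": [0,0,0],"dr": [0,0,0]}
    - {"offset": [0,0,0],"dr": [0,0,0]}
    - {"offset": [0,0,0],"dr": [0,0,0]}
    - {"offset": [0,0,0],"dr": [0,0,0]}
    - {"offset": [0,0,0],"dr": [0,0,0]}
  gripper: 1

```text
time_s: 9.08
position: [0.6333, -0.088, 0.0221]
tcp_rot: [[0.998, 0.064, -0.0], [0.064, -0.998, -0.0], [-0.0, 0.0, -1.0]]
force: [0.3, -0.0, -0.3]
opening: 0.504
grasp_force: 30.0
```

```bash
python3 plan.py ".5074 .1878 .10 3.6" ".5074 .1878 .025 3.6"
```

```text
t 9.08 pos [ 0.6333 -0.088   0.0221] yaw 3.64 op 43.9 gf 30.0 F [ 0.3 -0.  -0.3]
.5074 .1878 .10 3.6 -> off [-0.1081 -0.2832 -0.0779] dr [0.   0.   0.04]
.5074 .1878 .025 3.6 -> off [-0.1081 -0.2832 -0.0029] dr [0.   0.   0.04]
```

servo_tool:
  targets:
    - {"offset": [0,0,-0.01],"dr": [0,0,0]}
    - {"offset": [0,0,-0.03],"dr": [0,0,0]}
    - {"offset": [0,0,-0.055],"dr": [0,0,0]}
    - {"offset": [-0.002,-0.006,-0.08],"dr": [0,0,0]}
    - {"offset": [-0.008,-0.02,-0.095],"dr": [0,0,0]}
    - {"offset": [-0.017,-0.045,-0.1],"dr": [0,0,0]}
    - {"offset": [-0.029,-0.075,-0.1],"dr": [0,0,0]}
    - {"offset": [-0.041,-0.107,-0.1],"dr": [0,0,0]}
    - {"offset": [-0.053,-0.14,-0.1],"dr": [0,0,0]}
    - {"offset": [-0.066,-0.173,-0.1],"dr": [0,0,0]}
    - {"offset": [-0.078,-0.205,-0.1],"dr": [0,0,0]}
    - {"offset": [-0.09,-0.235,-0.1],"dr": [0,0,0]}
    - {"offset": [-0.1,-0.26,-0.1],"dr": [0,0,0]}
    - {"offset": [-0.106,-0.276,-0.095],"dr": [0,0,0]}
    - {"offset": [-0.108,-0.283,-0.08],"dr": [0,0,0]}
    - {"offset": [-0.108,-0.283,-0.065],"dr": [0,0,0]}
    - {"offset": [-0.108,-0.283,-0.05],"dr": [0,0,0]}
    - {"offset": [-0.108,-0.283,-0.04],"dr": [0,0,0]}
    - {"offset": [-0.108,-0.283,-0.04],"dr": [0,0,0]}
    - {"offset": [-0.108,-0.283,-0.04],"dr": [0,0,0]}

```text
time_s: 10.75
position: [0.5074, 0.1875, 0.062]
tcp_rot: [[0.998, 0.063, -0.001], [0.063, -0.998, -0.0], [-0.001, 0.0, -1.0]]
force: [0.3, 0.6, -0.8]
opening: 0.506
grasp_force: 30.0
```

```bash
python3 plan.py ".5074 .1878 .025 3.6"
```

```text
t 10.75 pos [0.5074 0.1875 0.062 ] yaw 3.63 op 44.0 gf 30.0 F [ 0.3  0.6 -0.8]
.5074 .1878 .025 3.6 -> off [ 0.0001 -0.0003  0.037 ] dr [0.   0.05 0.03]
```

servo_tool:
  targets:
    - {"offset": [0,0,0.006],"dr": [0,0,0]}
    - {"offset": [0,0,0.016],"dr": [0,0,0]}
    - {"offset": [0,0,0.026],"dr": [0,0,0]}
    - {"offset": [0,0,0.033],"dr": [0,0,0]}
    - {"offset": [0,0,0.036],"dr": [0,0,0]}
    - {"offset": [0,0,0.0372],"dr": [0,0,0]}
    - {"offset": [0,0,0.0372],"dr": [0,0,0]}

```text
time_s: 11.33
position: [0.5067, 0.1874, 0.025]
tcp_rot: [[0.998, 0.064, -0.002], [0.064, -0.998, -0.0], [-0.002, 0.0, -1.0]]
force: [-1.7, -1.9, 4.1]
opening: 0.503
grasp_force: 30.0
```

```bash
python3 plan.py ".5074 .1878 .025 3.6" ".5377 .3594 .10 28.7"
```

```text
t 11.33 pos [0.5067 0.1874 0.025 ] yaw 3.65 op 43.8 gf 30.0 F [-1.7 -1.9  4.1]
.5074 .1878 .025 3.6 -> off [ 0.0007 -0.0004  0.    ] dr [0.02 0.11 0.05]
.5377 .3594 .10 28.7 -> off [ 0.0418 -0.1697 -0.0751] dr [ -0.     0.11 -25.05]
```

servo_tool:
  targets:
    - {"offset": [0,0,0],"dr": [0,0,0]}
    - {"offset": [0,0,0],"dr": [0,0,0]}
    - {"offset": [0,0,0],"dr": [0,0,0]}
    - {"offset": [0,0,0],"dr": [0,0,0]}
    - {"offset": [0,0,0],"dr": [0,0,0]}
    - {"offset": [0,0,-0.005],"dr": [0,0,0]}
    - {"offset": [0,0,-0.02],"dr": [0,0,0]}
    - {"offset": [0,0,-0.045],"dr": [0,0,0]}
    - {"offset": [0,0,-0.07],"dr": [0,0,0]}
    - {"offset": [0.004,-0.015,-0.085],"dr": [0,0,-3]}
    - {"offset": [0.01,-0.04,-0.085],"dr": [0,0,-8]}
    - {"offset": [0.018,-0.075,-0.085],"dr": [0,0,-14]}
    - {"offset": [0.026,-0.11,-0.083],"dr": [0,0,-20]}
    - {"offset": [0.035,-0.14,-0.08],"dr": [0,0,-24]}
    - {"offset": [0.04,-0.162,-0.076],"dr": [0,0,-25]}
    - {"offset": [0.0418,-0.1697,-0.075],"dr": [0,0,-25]}
    - {"offset": [0.0418,-0.1697,-0.075],"dr": [0,0,-25]}
    - {"offset": [0.0418,-0.1697,-0.075],"dr": [0,0,-25]}
  gripper: -1

```text
time_s: 12.83
position: [0.5377, 0.3589, 0.0996]
tcp_rot: [[0.877, 0.48, -0.001], [0.48, -0.877, -0.001], [-0.002, 0.0, -1.0]]
force: [0.5, -0.2, -0.2]
opening: 0.998
grasp_force: 0.0
```

```bash
python3 plan.py ".5377 .3594 .0075 28.7"; python3 - <<'E'
from rig import viewer
import cv2
c=viewer.capture('side')['color'][:,:,::-1]
cv2.imwrite('pics/s3.png',cv2.resize(c[130:255,240:400],(640,500),interpolation=cv2.INTER_CUBIC))
E
```

```text
t 12.83 pos [0.5377 0.3589 0.0996] yaw 28.66 op 86.9 gf 0.0 F [ 0.5 -0.2 -0.2]
.5377 .3594 .0075 28.7 -> off [ 0.0004 -0.0005  0.0921] dr [ 0.03  0.1  -0.04]
```

View pics/s3.png

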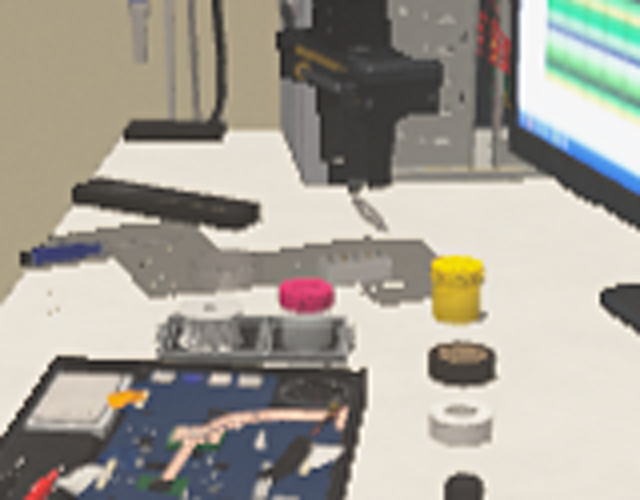

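The jar stands upright in the narrower bay (305,310) with the reel beside it. Now the block.

servo_tool:
  targets:
    - {"offset": [0,0,0.015],"dr": [0,0,0]}
    - {"offset": [0,0,0.04],"dr": [0,0,0]}
    - {"offset": [0,0,0.065],"dr": [0,0,0]}
    - {"offset": [0,0,0.082],"dr": [0,0,0]}
    - {"offset": [0,0,0.091],"dr": [0,0,0]}
    - {"offset": [0,0,0.093],"dr": [0,0,0]}
    - {"offset": [0,0,0.093],"dr": [0,0,0]}
    - {"offset": [0,0,0.093],"dr": [0,0,0]}

```text
time_s: 13.55
position: [0.5394, 0.3594, 0.008]
tcp_rot: [[0.878, 0.479, 0.002], [0.479, -0.878, 0.001], [0.002, 0.0, -1.0]]
force: [0.4, 0.8, -0.8]
opening: 1.003
grasp_force: 0.0
```

servo_tool:
  targets:
    - {"offset": [0,0,0],"dr": [0,0,0]}
    - {"offset": [0,0,0],"dr": [0,0,0]}
    - {"offset": [0,0,0],"dr": [0,0,0]}
    - {"offset": [0,0,0],"dr": [0,0,0]}
    - {"offset": [0,0,0],"dr": [0,0,0]}
    - {"offset": [0,0,0],"dr": [0,0,0]}
    - {"offset": [0,0,0],"dr": [0,0,0]}
    - {"offset": [0,0,0],"dr": [0,0,0]}
    - {"offset": [0,0,0],"dr": [0,0,0]}
    - {"offset": [0,0,0],"dr": [0,0,0]}
    - {"offset": [0,0,0],"dr": [0,0,0]}
    - {"offset": [0,0,0],"dr": [0,0,0]}
  gripper: 1

```text
time_s: 14.55
position: [0.5382, 0.3598, 0.0068]
tcp_rot: [[0.878, 0.479, -0.0], [0.479, -0.878, 0.0], [-0.0, -0.0, -1.0]]
force: [-0.0, 0.6, -0.5]
opening: 0.344
grasp_force: 30.0
```

```bash
python3 plan.py ".5 0 .14 7.6" ".4144 -.3415 .06 7.6"
```

```text
t 14.55 pos [0.5382 0.3598 0.0068] yaw 28.65 op 29.9 gf 30.0 F [-0.   0.6 -0.5]
.5 0 .14 7.6 -> off [-0.2061  0.2974 -0.1332] dr [-1.000e-02  2.000e-02  2.105e+01]
.4144 -.3415 .06 7.6 -> off [-0.4449  0.556  -0.0532] dr [-1.000e-02  2.000e-02  2.105e+01]
```

servo_tool:
  targets:
    - {"offset": [0,0,-0.01],"dr": [0,0,0]}
    - {"offset": [0,0,-0.03],"dr": [0,0,0]}
    - {"offset": [0,0,-0.06],"dr": [0,0,0]}
    - {"offset": [0,0,-0.09],"dr": [0,0,0]}
    - {"offset": [-0.006,0.009,-0.115],"dr": [0,0,0]}
    - {"offset": [-0.017,0.025,-0.13],"dr": [0,0,1]}
    - {"offset": [-0.034,0.05,-0.133],"dr": [0,0,3]}
    - {"offset": [-0.052,0.075,-0.133],"dr": [0,0,5]}
    - {"offset": [-0.07,0.1,-0.133],"dr": [0,0,7]}
    - {"offset": [-0.087,0.125,-0.133],"dr": [0,0,9]}
    - {"offset": [-0.104,0.15,-0.133],"dr": [0,0,11]}
    - {"offset": [-0.121,0.175,-0.133],"dr": [0,0,13]}
    - {"offset": [-0.139,0.2,-0.133],"dr": [0,0,15]}
    - {"offset": [-0.156,0.225,-0.133],"dr": [0,0,17]}
    - {"offset": [-0.173,0.25,-0.133],"dr": [0,0,19]}
    - {"offset": [-0.188,0.272,-0.133],"dr": [0,0,20.5]}
    - {"offset": [-0.199,0.288,-0.133],"dr": [0,0,21]}
    - {"offset": [-0.206,0.297,-0.133],"dr": [0,0,21]}
    - {"offset": [-0.206,0.297,-0.133],"dr": [0,0,21]}

```text
time_s: 16.13
position: [0.5, -0.0018, 0.1403]
tcp_rot: [[0.991, 0.13, 0.0], [0.13, -0.991, -0.001], [0.0, 0.001, -1.0]]
force: [0.1, 0.5, -0.5]
opening: 0.34
grasp_force: 30.0
```

```bash
python3 plan.py ".4144 -.3415 .06 7.6"
```

```text
t 16.13 pos [ 0.5    -0.0018  0.1403] yaw 7.48 op 29.6 gf 30.0 F [ 0.1  0.5 -0.5]
.4144 -.3415 .06 7.6 -> off [-0.1292  0.3256  0.0805] dr [ 0.04 -0.02 -0.12]
```

servo_tool:
  targets:
    - {"offset": [-0.004,0.01,0],"dr": [0,0,0]}
    - {"offset": [-0.011,0.028,0],"dr": [0,0,0]}
    - {"offset": [-0.021,0.054,0],"dr": [0,0,0]}
    - {"offset": [-0.033,0.084,0],"dr": [0,0,0]}
    - {"offset": [-0.046,0.116,0],"dr": [0,0,0]}
    - {"offset": [-0.059,0.148,0],"dr": [0,0,0]}
    - {"offset": [-0.072,0.18,0],"dr": [0,0,0]}
    - {"offset": [-0.084,0.212,0.005],"dr": [0,0,0]}
    - {"offset": [-0.097,0.244,0.01],"dr": [0,0,0]}
    - {"offset": [-0.109,0.274,0.02],"dr": [0,0,0]}
    - {"offset": [-0.119,0.3,0.035],"dr": [0,0,0]}
    - {"offset": [-0.126,0.317,0.05],"dr": [0,0,0]}
    - {"offset": [-0.129,0.325,0.065],"dr": [0,0,0]}
    - {"offset": [-0.129,0.3255,0.078],"dr": [0,0,0]}
    - {"offset": [-0.129,0.3255,0.08],"dr": [0,0,0]}
    - {"offset": [-0.129,0.3255,0.08],"dr": [0,0,0]}
    - {"offset": [-0.129,0.3255,0.08],"dr": [0,0,0]}

```text
time_s: 17.55
position: [0.4159, -0.3388, 0.0602]
tcp_rot: [[0.991, 0.135, -0.0], [0.135, -0.991, 0.0], [-0.0, -0.0, -1.0]]
force: [0.7, 0.3, -1.7]
opening: 0.341
grasp_force: 30.0
```

```bash
python3 plan.py ".4144 -.3415 .0098 7.6"
```

```text
t 17.55 pos [ 0.4159 -0.3388  0.0602] yaw 7.73 op 29.7 gf 30.0 F [ 0.7  0.3 -1.7]
.4144 -.3415 .0098 7.6 -> off [-0.0019  0.0025  0.0504] dr [-0.01  0.    0.13]
```

servo_tool:
  targets:
    - {"offset": [-0.001,0.001,0.007],"dr": [0,0,0]}
    - {"offset": [-0.0015,0.002,0.02],"dr": [0,0,0]}
    - {"offset": [-0.0015,0.002,0.033],"dr": [0,0,0]}
    - {"offset": [-0.0015,0.002,0.043],"dr": [0,0,0]}
    - {"offset": [-0.0015,0.002,0.048],"dr": [0,0,0]}
    - {"offset": [-0.0015,0.002,0.0505],"dr": [0,0,0]}
    - {"offset": [-0.0015,0.002,0.0505],"dr": [0,0,0]}

```text
time_s: 18.13
position: [0.4144, -0.3416, 0.0098]
tcp_rot: [[0.991, 0.133, 0.0], [0.133, -0.991, -0.0], [0.0, 0.0, -1.0]]
force: [-0.2, 0.3, -1.5]
opening: 0.339
grasp_force: 30.0
```

```bash
python3 plan.py ".6348 .017 .13 7.6"
```

```text
t 18.13 pos [ 0.4144 -0.3416  0.0098] yaw 7.67 op 29.5 gf 30.0 F [-0.2  0.3 -1.5]
.6348 .017 .13 7.6 -> off [ 0.2663 -0.3259 -0.1202] dr [ 0.01 -0.01  0.07]
```

servo_tool:
  targets:
    - {"offset": [0,0,0.0005],"dr": [0,0,0]}
    - {"offset": [0,0,0.0005],"dr": [0,0,0]}
    - {"offset": [0,0,0.0005],"dr": [0,0,0]}
    - {"offset": [0,0,0.0005],"dr": [0,0,0]}
    - {"offset": [0,0,0.0005],"dr": [0,0,0]}
    - {"offset": [0,0,-0.005],"dr": [0,0,0]}
    - {"offset": [0,0,-0.02],"dr": [0,0,0]}
    - {"offset": [0,0,-0.05],"dr": [0,0,0]}
    - {"offset": [0,0,-0.085],"dr": [0,0,0]}
    - {"offset": [0.01,-0.012,-0.11],"dr": [0,0,0]}
    - {"offset": [0.03,-0.036,-0.125],"dr": [0,0,0]}
    - {"offset": [0.053,-0.065,-0.13],"dr": [0,0,0]}
    - {"offset": [0.078,-0.095,-0.13],"dr": [0,0,0]}
    - {"offset": [0.103,-0.126,-0.13],"dr": [0,0,0]}
    - {"offset": [0.128,-0.157,-0.13],"dr": [0,0,0]}
    - {"offset": [0.153,-0.187,-0.13],"dr": [0,0,0]}
    - {"offset": [0.178,-0.218,-0.13],"dr": [0,0,0]}
    - {"offset": [0.203,-0.248,-0.13],"dr": [0,0,0]}
    - {"offset": [0.228,-0.279,-0.128],"dr": [0,0,0]}
    - {"offset": [0.248,-0.304,-0.124],"dr": [0,0,0]}
  gripper: 0

```text
time_s: 19.8
position: [0.6211, -0.0047, 0.1343]
tcp_rot: [[0.991, 0.134, 0.002], [0.134, -0.991, 0.0], [0.002, 0.0, -1.0]]
force: [1.0, -0.8, -0.1]
opening: 0.496
grasp_force: 0.0
```

servo_tool:
  targets:
    - {"offset": [0.012,-0.015,0],"dr": [0,0,0]}
    - {"offset": [0.018,-0.022,0.005],"dr": [0,0,0]}
    - {"offset": [0.018,-0.022,0.005],"dr": [0,0,0]}
    - {"offset": [0.018,-0.022,0.005],"dr": [0,0,0]}
  gripper: -1

```text
time_s: 20.13
position: [0.6336, 0.0164, 0.1278]
tcp_rot: [[0.991, 0.134, -0.002], [0.134, -0.991, -0.0], [-0.002, 0.0, -1.0]]
force: [0.8, -0.2, 0.6]
opening: 0.72
grasp_force: 0.0
```

```bash
python3 plan.py ".6348 .017 .0072 7.6"; python3 - <<'E'
from rig import viewer
import cv2
c=viewer.capture('side')['color'][:,:,::-1]
cv2.imwrite('pics/s4.png',cv2.resize(c[170:330,220:420],(750,600),interpolation=cv2.INTER_CUBIC))
E
```

```text
t 20.13 pos [0.6336 0.0164 0.1278] yaw 7.68 op 62.6 gf 0.0 F [ 0.8 -0.2  0.6]
.6348 .017 .0072 7.6 -> off [ 0.0015 -0.0004  0.1206] dr [0.01 0.11 0.08]
```

View pics/s4.png

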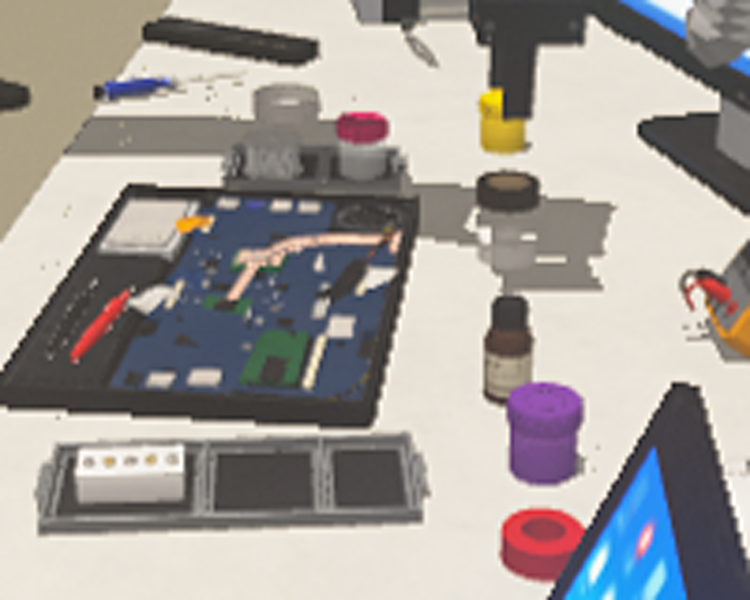

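The block lies flat in the widest bay, around (130,470). Tape next.

servo_tool:
  targets:
    - {"offset": [0.0012,0,0.015],"dr": [0,0,0]}
    - {"offset": [0.0012,0,0.035],"dr": [0,0,0]}
    - {"offset": [0.0012,0,0.06],"dr": [0,0,0]}
    - {"offset": [0.0012,0,0.085],"dr": [0,0,0]}
    - {"offset": [0.0012,0,0.105],"dr": [0,0,0]}
    - {"offset": [0.0012,0,0.117],"dr": [0,0,0]}
    - {"offset": [0.0012,0,0.1205],"dr": [0,0,0]}
    - {"offset": [0.0012,0,0.1205],"dr": [0,0,0]}
    - {"offset": [0.0012,0,0.1205],"dr": [0,0,0]}

```text
time_s: 20.93
position: [0.6364, 0.0161, 0.0088]
tcp_rot: [[0.991, 0.132, 0.001], [0.132, -0.991, -0.0], [0.001, 0.0, -1.0]]
force: [0.2, -0.2, -0.2]
opening: 1.003
grasp_force: 0.0
```

servo_tool:
  targets:
    - {"offset": [0,0,0],"dr": [0,0,0]}
    - {"offset": [0,0,0],"dr": [0,0,0]}
    - {"offset": [0,0,0],"dr": [0,0,0]}
    - {"offset": [0,0,0],"dr": [0,0,0]}
    - {"offset": [0,0,0],"dr": [0,0,0]}
    - {"offset": [0,0,0],"dr": [0,0,0]}
    - {"offset": [0,0,0],"dr": [0,0,0]}
    - {"offset": [0,0,0],"dr": [0,0,0]}
    - {"offset": [0,0,0],"dr": [0,0,0]}
    - {"offset": [0,0,0],"dr": [0,0,0]}
  gripper: 1

```text
time_s: 21.77
position: [0.6357, 0.0171, 0.0079]
tcp_rot: [[0.991, 0.133, -0.0], [0.133, -0.991, 0.0], [-0.0, -0.0, -1.0]]
force: [0.1, 0.7, 0.0]
opening: 0.514
grasp_force: 30.0
```

```bash
python3 plan.py ".4937 -.3305 .06 7.6"
```

```text
t 21.77 pos [0.6357 0.0171 0.0079] yaw 7.64 op 44.7 gf 30.0 F [0.1 0.7 0. ]
.4937 -.3305 .06 7.6 -> off [-0.1869  0.3256 -0.0522] dr [-0.01  0.    0.04]
```

servo_tool:
  targets:
    - {"offset": [0,0,-0.01],"dr": [0,0,0]}
    - {"offset": [0,0,-0.03],"dr": [0,0,0]}
    - {"offset": [0,0,-0.06],"dr": [0,0,0]}
    - {"offset": [-0.003,0.005,-0.09],"dr": [0,0,0]}
    - {"offset": [-0.01,0.018,-0.115],"dr": [0,0,0]}
    - {"offset": [-0.022,0.038,-0.125],"dr": [0,0,0]}
    - {"offset": [-0.038,0.066,-0.125],"dr": [0,0,0]}
    - {"offset": [-0.054,0.095,-0.125],"dr": [0,0,0]}
    - {"offset": [-0.071,0.124,-0.125],"dr": [0,0,0]}
    - {"offset": [-0.088,0.153,-0.125],"dr": [0,0,0]}
    - {"offset": [-0.104,0.182,-0.125],"dr": [0,0,0]}
    - {"offset": [-0.121,0.211,-0.125],"dr": [0,0,0]}
    - {"offset": [-0.138,0.24,-0.12],"dr": [0,0,0]}
    - {"offset": [-0.154,0.268,-0.11],"dr": [0,0,0]}
    - {"offset": [-0.168,0.293,-0.1],"dr": [0,0,0]}
    - {"offset": [-0.179,0.312,-0.085],"dr": [0,0,0]}
    - {"offset": [-0.185,0.322,-0.07],"dr": [0,0,0]}
    - {"offset": [-0.187,0.3256,-0.055],"dr": [0,0,0]}
    - {"offset": [-0.187,0.3256,-0.05],"dr": [0,0,0]}
    - {"offset": [-0.187,0.3256,-0.05],"dr": [0,0,0]}

```text
time_s: 23.43
position: [0.4927, -0.3301, 0.0569]
tcp_rot: [[0.991, 0.132, -0.002], [0.132, -0.991, 0.002], [-0.002, -0.002, -1.0]]
force: [0.2, 0.1, -1.0]
opening: 0.519
grasp_force: 30.0
```

```bash
python3 plan.py ".4937 -.3305 .0109 7.6"
```

```text
t 23.43 pos [ 0.4927 -0.3301  0.0569] yaw 7.6 op 45.2 gf 30.0 F [ 0.2  0.1 -1. ]
.4937 -.3305 .0109 7.6 -> off [0.0011 0.0006 0.046 ] dr [-0.14  0.11 -0.  ]
```

servo_tool:
  targets:
    - {"offset": [0.001,0.0005,0.007],"dr": [0,0,0]}
    - {"offset": [0.001,0.0005,0.02],"dr": [0,0,0]}
    - {"offset": [0.001,0.0005,0.032],"dr": [0,0,0]}
    - {"offset": [0.001,0.0005,0.041],"dr": [0,0,0]}
    - {"offset": [0.001,0.0005,0.045],"dr": [0,0,0]}
    - {"offset": [0.001,0.0005,0.046],"dr": [0,0,0]}
    - {"offset": [0.001,0.0005,0.046],"dr": [0,0,0]}

```text
time_s: 24.02
position: [0.4948, -0.3307, 0.0116]
tcp_rot: [[0.991, 0.133, -0.0], [0.133, -0.991, 0.0], [-0.0, -0.0, -1.0]]
force: [0.2, -0.7, -0.4]
opening: 0.513
grasp_force: 30.0
```

```bash
python3 plan.py ".4937 -.3305 .0109 7.6" ".6353 -.2069 .14 7.6"
```

```text
t 24.02 pos [ 0.4948 -0.3307  0.0116] yaw 7.66 op 44.7 gf 30.0 F [ 0.2 -0.7 -0.4]
.4937 -.3305 .0109 7.6 -> off [-0.0011 -0.0003  0.0007] dr [-0.02  0.02  0.06]
.6353 -.2069 .14 7.6 -> off [ 0.1557 -0.104  -0.1284] dr [-0.02  0.02  0.06]
```

servo_tool:
  targets:
    - {"offset": [-0.0005,0,0.0005],"dr": [0,0,0]}
    - {"offset": [-0.0005,0,0.0005],"dr": [0,0,0]}
    - {"offset": [-0.0005,0,0.0005],"dr": [0,0,0]}
    - {"offset": [-0.0005,0,0.0005],"dr": [0,0,0]}
    - {"offset": [-0.0005,0,0.0005],"dr": [0,0,0]}
    - {"offset": [-0.0005,0,-0.003],"dr": [0,0,0]}
    - {"offset": [-0.0005,0,-0.012],"dr": [0,0,0]}
    - {"offset": [-0.0005,0,-0.03],"dr": [0,0,0]}
    - {"offset": [-0.0005,0,-0.06],"dr": [0,0,0]}
    - {"offset": [0,0,-0.09],"dr": [0,0,0]}
  gripper: -0.15

```text
time_s: 24.85
position: [0.494, -0.3304, 0.1027]
tcp_rot: [[0.991, 0.133, -0.002], [0.133, -0.991, 0.002], [-0.001, -0.002, -1.0]]
force: [0.0, -0.8, -0.2]
opening: 0.577
grasp_force: 0.0
```

servo_tool:
  targets:
    - {"offset": [0.008,-0.005,-0.02],"dr": [0,0,0]}
    - {"offset": [0.025,-0.017,-0.04],"dr": [0,0,0]}
    - {"offset": [0.05,-0.033,-0.05],"dr": [0,0,0]}
    - {"offset": [0.08,-0.053,-0.05],"dr": [0,0,0]}
    - {"offset": [0.11,-0.073,-0.05],"dr": [0,0,0]}
    - {"offset": [0.135,-0.09,-0.048],"dr": [0,0,0]}
    - {"offset": [0.151,-0.101,-0.044],"dr": [0,0,0]}
    - {"offset": [0.156,-0.104,-0.042],"dr": [0,0,0]}
    - {"offset": [0.156,-0.104,-0.042],"dr": [0,0,0]}
    - {"offset": [0.156,-0.104,-0.042],"dr": [0,0,0]}
  gripper: -0.7

```text
time_s: 25.68
position: [0.6347, -0.2075, 0.1439]
tcp_rot: [[0.991, 0.133, -0.001], [0.133, -0.991, -0.0], [-0.001, 0.0, -1.0]]
force: [-0.0, -0.3, -0.0]
opening: 0.848
grasp_force: 0.0
```

```bash
python3 plan.py ".6353 -.2069 .021 7.6"; python3 - <<'E'
from rig import viewer
import cv2
c=viewer.capture('side')['color'][:,:,::-1]
cv2.imwrite('pics/s5.png',cv2.resize(c[170:330,220:420],(750,600),interpolation=cv2.INTER_CUBIC))
E
```

```text
t 25.68 pos [ 0.6347 -0.2075  0.1439] yaw 7.66 op 73.8 gf 0.0 F [-0.  -0.3 -0. ]
.6353 -.2069 .021 7.6 -> off [ 0.0008 -0.0005  0.1229] dr [0.   0.07 0.06]
```

View pics/s5.png

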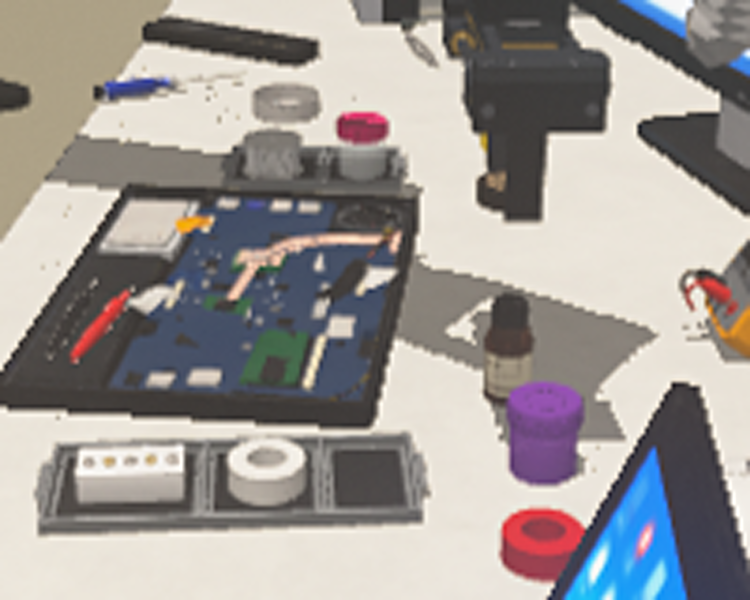

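The tape lies flat in the middle bay (265,470). The bottle is last.

servo_tool:
  targets:
    - {"offset": [0.0005,0,0.015],"dr": [0,0,0]}
    - {"offset": [0.0005,0,0.035],"dr": [0,0,0]}
    - {"offset": [0.0005,0,0.06],"dr": [0,0,0]}
    - {"offset": [0.0005,0,0.085],"dr": [0,0,0]}
    - {"offset": [0.0005,0,0.105],"dr": [0,0,0]}
    - {"offset": [0.0005,0,0.118],"dr": [0,0,0]}
    - {"offset": [0.0005,0,0.1225],"dr": [0,0,0]}
    - {"offset": [0.0005,0,0.1225],"dr": [0,0,0]}
    - {"offset": [0.0005,0,0.1225],"dr": [0,0,0]}

```text
time_s: 26.48
position: [0.6363, -0.2081, 0.0222]
tcp_rot: [[0.991, 0.132, 0.001], [0.132, -0.991, -0.001], [0.001, 0.001, -1.0]]
force: [-0.4, 0.8, -0.2]
opening: 0.851
grasp_force: 0.0
```

servo_tool:
  targets:
    - {"offset": [0,0,0],"dr": [0,0,0]}
    - {"offset": [0,0,0],"dr": [0,0,0]}
    - {"offset": [0,0,0],"dr": [0,0,0]}
    - {"offset": [0,0,0],"dr": [0,0,0]}
    - {"offset": [0,0,0],"dr": [0,0,0]}
    - {"offset": [0,0,0],"dr": [0,0,0]}
    - {"offset": [0,0,0],"dr": [0,0,0]}
    - {"offset": [0,0,0],"dr": [0,0,0]}
    - {"offset": [0,0,0],"dr": [0,0,0]}
    - {"offset": [0,0,0],"dr": [0,0,0]}
    - {"offset": [0,0,0],"dr": [0,0,0]}
  gripper: 1

```text
time_s: 27.4
position: [0.636, -0.207, 0.0214]
tcp_rot: [[0.991, 0.133, -0.0], [0.133, -0.991, 0.0], [-0.0, -0.0, -1.0]]
force: [-0.2, 0.6, 0.3]
opening: 0.355
grasp_force: 30.0
```

```bash
python3 plan.py ".5551 -.3219 .08 7.6"
```

```text
t 27.4 pos [ 0.636  -0.207   0.0214] yaw 7.64 op 30.9 gf 30.0 F [-0.2  0.6  0.3]
.5551 -.3219 .08 7.6 -> off [-0.0955  0.1031 -0.0586] dr [-0.01  0.    0.04]
```

servo_tool:
  targets:
    - {"offset": [0,0,-0.008],"dr": [0,0,0]}
    - {"offset": [0,0,-0.025],"dr": [0,0,0]}
    - {"offset": [0,0,-0.05],"dr": [0,0,0]}
    - {"offset": [0,0,-0.075],"dr": [0,0,0]}
    - {"offset": [-0.004,0.004,-0.092],"dr": [0,0,0]}
    - {"offset": [-0.014,0.015,-0.1],"dr": [0,0,0]}
    - {"offset": [-0.028,0.03,-0.1],"dr": [0,0,0]}
    - {"offset": [-0.044,0.047,-0.1],"dr": [0,0,0]}
    - {"offset": [-0.06,0.065,-0.1],"dr": [0,0,0]}
    - {"offset": [-0.076,0.082,-0.1],"dr": [0,0,0]}
    - {"offset": [-0.088,0.095,-0.095],"dr": [0,0,0]}
    - {"offset": [-0.0945,0.102,-0.085],"dr": [0,0,0]}
    - {"offset": [-0.0955,0.103,-0.07],"dr": [0,0,0]}
    - {"offset": [-0.0955,0.103,-0.055],"dr": [0,0,0]}
    - {"offset": [-0.0955,0.103,-0.045],"dr": [0,0,0]}
    - {"offset": [-0.0955,0.103,-0.04],"dr": [0,0,0]}
    - {"offset": [-0.0955,0.103,-0.04],"dr": [0,0,0]}
    - {"offset": [-0.0955,0.103,-0.04],"dr": [0,0,0]}

```text
time_s: 28.9
position: [0.5551, -0.3216, 0.061]
tcp_rot: [[0.991, 0.133, -0.0], [0.133, -0.991, 0.0], [-0.0, -0.0, -1.0]]
force: [-0.4, -0.1, -1.0]
opening: 0.356
grasp_force: 30.0
```

```bash
python3 plan.py ".5551 -.3219 .0243 7.6"
```

```text
t 28.9 pos [ 0.5551 -0.3216  0.061 ] yaw 7.67 op 31.0 gf 30.0 F [-0.4 -0.1 -1. ]
.5551 -.3219 .0243 7.6 -> off [-0.      0.0003  0.0367] dr [-0.03  0.02  0.07]
```

servo_tool:
  targets:
    - {"offset": [0,0,0.006],"dr": [0,0,0]}
    - {"offset": [0,0,0.016],"dr": [0,0,0]}
    - {"offset": [0,0,0.026],"dr": [0,0,0]}
    - {"offset": [0,0,0.033],"dr": [0,0,0]}
    - {"offset": [0,0,0.036],"dr": [0,0,0]}
    - {"offset": [0,0,0.0368],"dr": [0,0,0]}
    - {"offset": [0,0,0.0368],"dr": [0,0,0]}

```text
time_s: 29.48
position: [0.5545, -0.3213, 0.0244]
tcp_rot: [[0.991, 0.133, -0.002], [0.133, -0.991, 0.001], [-0.001, -0.002, -1.0]]
force: [-0.6, 0.8, 1.5]
opening: 0.35
grasp_force: 30.0
```

```bash
python3 plan.py
```

```text
t 29.48 pos [ 0.5545 -0.3213  0.0244] yaw 7.65 op 30.5 gf 30.0 F [-0.6  0.8  1.5]
```

servo_tool:
  targets:
    - {"offset": [0,0,0],"dr": [0,0,0]}
    - {"offset": [0,0,0],"dr": [0,0,0]}
    - {"offset": [0,0,0],"dr": [0,0,0]}
    - {"offset": [0,0,0],"dr": [0,0,0]}
    - {"offset": [0,0,0],"dr": [0,0,0]}
    - {"offset": [0,0,0],"dr": [0,0,0]}
    - {"offset": [0,0,-0.008],"dr": [0,0,0]}
    - {"offset": [0,0,-0.025],"dr": [0,0,0]}
    - {"offset": [0,0,-0.05],"dr": [0,0,0]}
    - {"offset": [0,0,-0.08],"dr": [0,0,0]}
    - {"offset": [0,0,-0.115],"dr": [0,0,0]}
    - {"offset": [0,-0.02,-0.15],"dr": [0,0,0]}
    - {"offset": [0,-0.05,-0.17],"dr": [0,0,0]}
    - {"offset": [0,-0.085,-0.18],"dr": [0,0,0]}
    - {"offset": [0,-0.12,-0.18],"dr": [0,0,0]}
    - {"offset": [0,-0.155,-0.18],"dr": [0,0,0]}
    - {"offset": [0,-0.18,-0.18],"dr": [0,0,0]}
    - {"offset": [0,-0.195,-0.18],"dr": [0,0,0]}
    - {"offset": [0,-0.2,-0.18],"dr": [0,0,0]}
    - {"offset": [0,-0.2,-0.18],"dr": [0,0,0]}
  gripper: -0.2

```text
time_s: 31.15
position: [0.5286, -0.1231, 0.205]
tcp_rot: [[0.991, 0.135, 0.001], [0.135, -0.991, -0.001], [0.001, 0.001, -1.0]]
force: [0.0, -0.2, -0.0]
opening: 0.602
grasp_force: 0.0
```

```bash
python3 - <<'E'
from rig import viewer
import cv2
c=viewer.capture('side')['color'][:,:,::-1]
cv2.imwrite('pics/s6.png',cv2.resize(c[170:330,220:420],(750,600),interpolation=cv2.INTER_CUBIC))
E
python3 plan.py
```

```text
t 31.2 pos [ 0.5291 -0.1243  0.2049] yaw 7.68 op 52.4 gf 0.0 F [-0.5  0.   0.4]
```

View pics/s6.png

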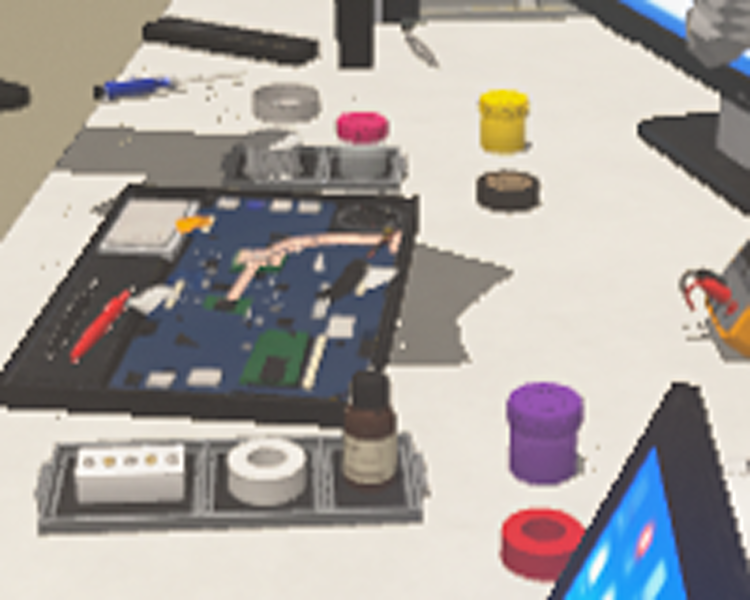

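The bottle stands upright in the narrowest bay (370,460). All five items are in their bays, and the tin and dark tape haven't moved.

```bash
python3 -c "
from rig import ticket
print(ticket.hand_in())"
```

```text
the job is handed in; nothing more can be done
None
```

Both kits are made up and the job is handed in: in the last picture all five items sit flat in their bays, the jar and bottle are upright, and the tin and dark tape are where they were (about 31 s of the 128 s used; no verdict was returned).

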